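# Close the seed propagator and set its thermostat

## Task

Close up the heated seed propagator: press its clear lid, which is lying loose on the tray, down until it has snapped fully home all round and sits level on the rim, and turn the thermostat knob so that its white pointer stands on the orange mark. Press steadily rather than striking or crushing the lid, because the plastic cracks. Leave the pot, mallet, scoop and root hook where they are.

Things in the scene. Friction and masses are not known exactly. Their poses are not given: they have to be found in the camera images.
- propagator: Heated seed propagator, fixed on the bench: black heater base, 327 mm long (y) by 166 mm wide (x), carrying a green rectangular seed tray, with a control deck on its -y end (top 55 mm above the bench) that bears the thermostat knob. Origin: on the bench under the middle of the tray; z up; the deck lies to -y; the long side at -x faces the robot at yaw 0.
- rim (a point): Middle of the tray's rim plane, 70 mm above the bench. The tray is 138 mm (x) by 188 mm (y) outside. Four sprung plastic clips stand out of its long sides just under the rim (x +-69, y +-68 mm in the propagator's frame). The loose lid lies on them; pushed down at a corner with 6 to 15 N it snaps past them, and they then hold it down.
- lid: Loose lid, 0.13 to 0.25 kg: white flange 155 mm (x) by 205 mm (y) with 16 mm skirt, and a clear rigid dome with a flat top, 122 by 172 mm, 43 mm above the flange's underside (3 mm high vent disc in its middle). Starts level, 11 mm too high, skirt loosely round the rim so it cannot slide off. Origin: middle of the flange's underside, on the rim when home; axes as the propagator's.
- press0 (a point): Point on the flat top of the lid's dome at its near right corner (seen from the robot at yaw 0), at x -50, y -74, z +43 mm in the lid's frame: a good place to press down. It is 113 mm above the bench when that corner is fully home, about 124 mm at the start.
- press1 (a point): Point on the flat top of the lid's dome at its near left corner (seen from the robot at yaw 0), at x -50, y +74, z +43 mm in the lid's frame: a good place to press down. It is 113 mm above the bench when that corner is fully home, about 124 mm at the start.
- press2 (a point): Point on the flat top of the lid's dome at its far right corner (seen from the robot at yaw 0), at x +50, y -74, z +43 mm in the lid's frame: a good place to press down. It is 113 mm above the bench when that corner is fully home, about 124 mm at the start.
- press3 (a point): Point on the flat top of the lid's dome at its far left corner (seen from the robot at yaw 0), at x +50, y +74, z +43 mm in the lid's frame: a good place to press down. It is 113 mm above the bench when that corner is fully home, about 124 mm at the start.
- thermostat_grip (a point): On the upright axis of the black thermostat knob at the height to grip, 92 mm above the bench; x 0, y -162 mm in the propagator's frame, 60 mm from the lid's edge. The knob is a disc of 48 mm diameter bearing an upright bar, 46 mm long and 14 mm thick, from 69 to 99 mm above the bench, along the pointer's line.
- thermostat (a joint): Knob angle, 0 to 4.71 rad, growing clockwise from above; stays where left. The white pointer line, from the middle to one end of the bar and down that end, points at angle (2.356 - value), counted anticlockwise from the propagator's +x seen from above. Ten scale marks, 0.524 rad apart from 0 to 4.71: nine white, one broader orange one, which the pointer meets at 3.14 rad. Starts 0.4 to 1.5 rad below that.
- pot: Bystander: white ceramic flower pot, 120 mm across the rim, 100 mm high, 0.55 kg, empty. Origin: middle of its underside.
- mallet: Bystander: small wooden mallet lying on its side, 206 mm long, head 56 x 96 x 56 mm at its +x end, handle to -x. Origin: on the bench, near the middle of its length.
- scoop: Bystander: aluminium soil scoop, 200 mm long, 72 mm wide and 40 mm high, round grip to -x, mouth to +x. Origin: on the bench, near the middle of its length.
- root_hook: Bystander: stainless root hook lying flat, 195 mm long, wooden handle to -x, curved steel hook to +x, 20 mm high. Origin: on the bench, near the middle of its length.

How it is judged (in metres and radians):
At the end, for the whole second after the job is handed in: All four corners of the lid are down within 2 mm of fully home on the tray's rim, the thermostat pointer is within 0.15 rad (9 degrees) of the orange mark, and lid and knob are at rest (z of press0 in the frame of propagator between 0.11 and 0.115 m and z of press1 in the frame of propagator between 0.11 and 0.115 m and z of press2 in the frame of propagator between 0.11 and 0.115 m and z of press3 in the frame of propagator between 0.11 and 0.115 m and value of joint thermostat between 2.99 and 3.29 rad and linear speed of lid below 0.02 m/s and velocity of joint thermostat between -0.05 and 0.05 rad/s); the robot touches nothing.
It fails at once if the lid is struck or crushed: the fingers press on it with more than 80 N (contact force between the fingers and lid above 80 N).
It fails at once if the pot, mallet, scoop or root hook is shifted by more than 20 mm (distance of any of pot, mallet, scoop, root_hook from where it was at the start of the episode above 0.02 m).
It also fails if it takes over 61 s, if anything falls off the work surface, if the arm or the gripper's body presses on something with over 40 N, if the wrist force passes 120 N, or if a joint passes its speed limit or range.

## Robot

A 6-joint arm with a two-finger parallel gripper is mounted at the origin on the work surface. World frame = base frame: x ahead of the robot, y to its left, z up, the work surface at z = 0. Lengths are in mm, angles in rad, forces in N, time in s.
With the tool pointing down it reaches from about 350 to 725 mm from the base axis. Payload 4.3 kg.
Tool frame: the origin (TCP) lies midway between the tips of the shut fingers; the grasp point (between the pads) lies 19 mm behind it; z points along the fingers, y is the direction in which the jaws open and shut (so a half turn about z gives the same grasp; the last joint's range is limited). The gripper opens to 85 mm and grips with 20 to 120 N. Pads are 22 mm wide; open, the fingers measure 114 mm over their backs; the gripper's body (76 mm by 85 mm) begins 54 mm behind the grasp point. The pads swing forward as they close: fully open they stand 13 mm farther back than shut.
Start: joints at [-1.432, 0.377, 0.081, 1.274, 0, 1.46], TCP at [141.598, -557.333, 198.129] pointing down, gripper open.
Joint ranges: [-2.72, 2.72], [-0.84, 1.66], [-1.02, 1.22], [-1.77, 2.12], [-1.37, 1.28], [-3.14, 3.14]. Speed limits (rad/s): [2.57, 2.57, 3.14, 3.14, 3.14, 3.14].

## Interface

Orientations are given as [roll, pitch, yaw] about the fixed x, y, z axes, in that order (R = Rz(yaw) Ry(pitch) Rx(roll)).
In Python, from cell import bot, get_image, job gives the robot as it stands. Calls block until the motion is done:
- bot.goto(position, orientation): joint-space move of the TCP to a pose.
- bot.move_straight(position, max_speed=150, frame=None): straight line of the TCP; frame=None keeps the orientation; max_speed is the mean speed in mm/s.
- bot.goto_joints(angles): joint-space move.
- bot.ungrasp() and bot.clamp(): open the fingers fully, or close them until they stop; the grip force is fixed at half the most.
- bot.wait(seconds).
- bot.solve_ik(position, orientation): joint angles nearest the present ones, or None.
- get_image(name): name is "scene" or "top" or "wrist"; returns a dict with "img" (420x560x3 uint8, red, green, blue), "range_z" (420x560 float32, mm along the optical axis (not along the pixel's ray), 0 where there is no reading), "fov_y" (degrees; the focal length in pixels is half the picture's height over the tangent of half this angle, whatever the lens; pixels are square), "cx", "cy" (the principal point, pixels), "D" ([k1, k2, p1, p2, k3] as OpenCV has them; the pictures are not rectified), "world_to_cam" (4x4, takes a point from world to camera coordinates). Camera axes: x right, y down, z forward; pixel columns grow to the right and rows downward; lengths in mm; the calibration is good to about 2 mm. A picture is of the moment at which its call begins.
A pose or a line that the arm cannot do raises bot.MotionError and nothing moves.
- job.hand_in(): hands the job in, once; it reports no verdict.
Readings, each from a call of its own:
- bot.get_clock(): time.
- bot.get_q(): joint angles.
- bot.get_qd(): joint speeds.
- bot.get_joint_efforts(): joint torques, N m.
- bot.get_ee_pos(): TCP position.
- bot.get_tcp_rot(): TCP orientation.
- bot.get_ft_force(): force on the tool from outside, world axes, zero at the start.
- bot.get_ft_torque(): the same for the moment, N m.
- bot.get_grip_width(): finger opening in mm.
Only numpy, scipy, OpenCV 4.12 (cv2) and the standard library are available. Lean on these libraries where they do the work, as an engineer would, in place of code of your own. Each camera call takes 0.05 s, during which the arm holds its last target. There are 200 camera calls.

## Working session

There is one attempt and no reset: what is moved stays moved. The work goes in short steps, each a Python script; the robot and the scene stay as the last script left them, time stands still between calls to the robot, and variables do not carry over. Pictures are saved under pics/ and viewed, about 8 in all and at most 12, crops included, and the job is handed in when it is done.

```bash
mkdir -p pics; ls; python3 - <<'E'
from cell import bot,get_image,job
import cv2,numpy as np
for n in("scene","top"):
    d=get_image(n); cv2.imwrite(f"pics/{n}0.png",d["img"][:,:,::-1]); np.savez(f"pics/{n}0.npz",**d)
    print(n,d["fov_y"],d["cx"],d["cy"],d["D"],np.round(d["world_to_cam"],3).tolist(),(d["range_z"]>0).mean())
print(bot.get_clock(),bot.get_tcp_rot(),bot.get_grip_width())
E
```

```text
pics
scene 44.28062433817992 276.0513439077201 224.2221276266714 [-0.16155748  0.          0.          0.          0.        ] [[-0.883, 0.47, 0.008, 441.012], [0.27, 0.522, -0.809, -47.649], [-0.384, -0.712, -0.587, 1863.134], [0.0, 0.0, 0.0, 1.0]] 0.9958248299319727
top 46.26343750312992 275.850791437154 210.52276817641666 [0.04124452 0.         0.         0.         0.        ] [[0.023, -1.0, -0.0, -22.074], [-0.99, -0.023, -0.138, 520.803], [0.138, 0.003, -0.99, 1562.986], [0.0, 0.0, 0.0, 1.0]] 0.9959353741496598
0.1 [-3.13974739e+00 -1.97937229e-04  2.48755836e-01] 85.21005560136112
```

View pics/top0.png

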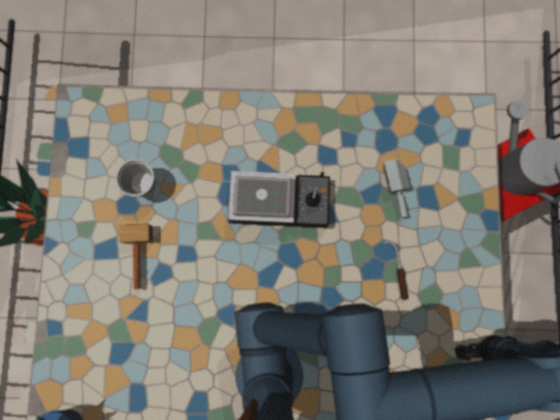

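View pics/scene0.png

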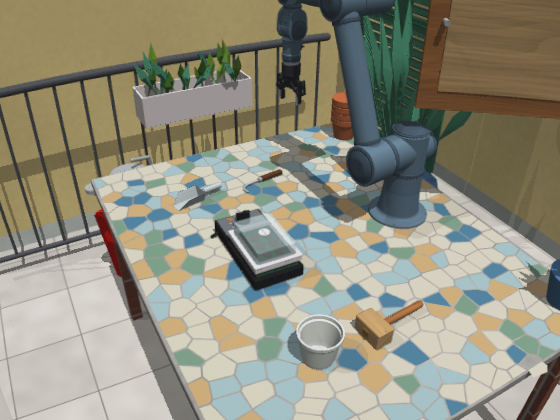

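The top view shows the propagator upright in the picture: lid flange at columns 231–295, rows 173–222, with the knob at about (314,198). Pot, mallet, scoop and hook are all well clear of it. The scene view agrees. Next is a coarse location, then a look with the wrist camera.

```bash
cat > h.py <<'E'
import numpy as np,cv2
from cell import bot,get_image,job
def ray(d,uv):
    uv=np.array(uv,float).reshape(-1,1,2); h=d["img"].shape[0]
    f=h/2/np.tan(np.radians(float(d["fov_y"]))/2)
    K=np.array([[f,0,d["cx"]],[0,f,d["cy"]],[0,0,1]],float)
    n=cv2.undistortPoints(uv,K,np.array(d["D"],float))[:,0]
    T=np.array(d["world_to_cam"]); R=T[:3,:3]; c=-R.T@T[:3,3]
    return c,np.c_[n,np.ones(len(n))]@R
def onplane(d,uv,z):
    c,r=ray(d,uv); return c+r*((z-c[2])/r[:,2])[:,None]
def depthpt(d,uv):
    c,r=ray(d,uv); uv=np.array(uv).reshape(-1,2).round().astype(int)
    return c+r*np.array(d["range_z"])[uv[:,1],uv[:,0]][:,None]
def tri(obs):  # [(d,uv)...] least-squares ray meeting point
    A=np.zeros((3,3));b=np.zeros(3)
    for d,uv in obs:
        c,r=ray(d,uv); r=r[0]/np.linalg.norm(r[0]); P=np.eye(3)-np.outer(r,r); A+=P;b+=P@c
    return np.linalg.solve(A,b)
def snap(n,tag):
    d=get_image(n); cv2.imwrite(f"pics/{tag}.png",d["img"][:,:,::-1]); np.savez(f"pics/{tag}.npz",**d); return d
E
python3 - <<'E'
from h import *
d=dict(np.load("pics/top0.npz"))
print(depthpt(d,[[232,180],[262,180],[290,180],[314,198],[326,220],[340,150]]).round(1))
print(onplane(d,[[262,195],[314,198]],[113]).round(1), onplane(d,[[231,173],[295,175],[229,222],[293,224]],85).round(1))
w=snap("wrist","w0"); T=w["world_to_cam"]; R=T[:3,:3]; c=-R.T@T[:3,3]
print(c, bot.get_ee_pos(), R.round(3),w["fov_y"],w["D"])
E
```

```text
[[ 609.1  131.5   84.7]
 [ 603.5   34.9  123.6]
 [ 605.1  -51.8  125.8]
 [ 555.1 -128.9   97.5]
 [ 491.3 -171.1   57.5]
 [ 739.4 -222.6   -6. ]]
[[ 558.2   34.   113. ]
 [ 552.5 -127.7  113. ]] [[631.7 135.5  85. ]
 [629.9 -68.4  85. ]
 [474.6 136.2  85. ]
 [472.9 -64.9  85. ]]
[ 212.19778782 -538.51758483  373.51163012] [ 141.5107868  -556.776923    197.39425687] [[ 0.246 -0.969 -0.002]
 [-0.928 -0.236  0.288]
 [-0.28  -0.069 -0.958]] 63.762015730743244 [-0.07617942  0.          0.          0.          0.        ]
```

```bash
python3 - <<'E'
from h import *
bot.goto([555,-60,290],[np.pi,0,0]); print(bot.get_clock()); a=snap("wrist","w1")
bot.goto([500,-125,250],[np.pi,0,0]); print(bot.get_clock(),bot.get_q().round(2) if hasattr(bot.get_q(),'round') else bot.get_q()); snap("wrist","w2")
E
```

```text
2.475
2.9917 [-0.37  0.25  0.03  1.36  0.    2.77]
```

View pics/w1.png

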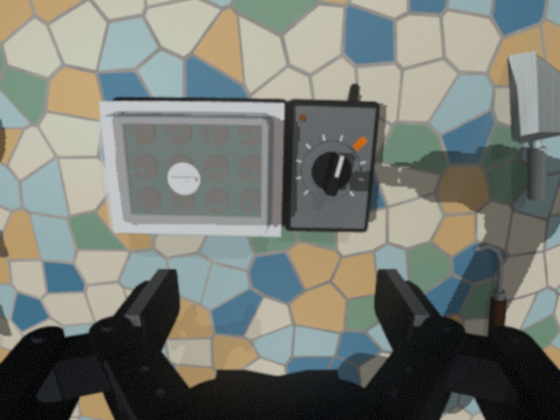

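View pics/w2.png

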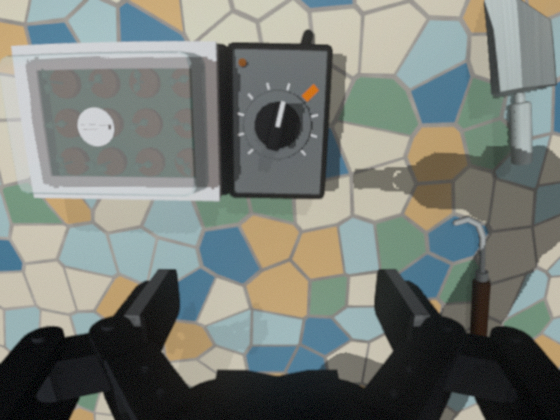

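w1 shows the lid flange corners at about (102,100), (287,101), (115,233) and (282,236), the vent disc at (184,179), the knob at about (333,170) and the orange mark at (360,144). The pointer runs (338,177)→(343,155), short of the mark. w2 shows the disc at (96,126), the knob at (277,124), the pointer top at (282,105) and the mark at (311,93). Next I'll measure these with masks and two-view rays.

```bash
cat > m.py <<'E'
from h import *
def blob(m,roi,minA=4):
    x0,y0,x1,y1=roi; k=np.zeros(m.shape,np.uint8); k[y0:y1,x0:x1]=m[y0:y1,x0:x1]
    n,l,s,c=cv2.connectedComponentsWithStats(k); 
    i=1+np.argmax(s[1:,4]); return c[i],(l==i).astype(np.uint8),s[i]
def pix(m):
    v,u=np.nonzero(m); return np.c_[u,v].astype(float)
def pointer(d,roi):
    im=d["img"].astype(int); m=((im.min(2)>120)).astype(np.uint8)
    return blob(m,roi)
def orange(d,roi):
    h=cv2.cvtColor(d["img"],cv2.COLOR_RGB2HSV); m=((h[...,0]<18)&(h[...,1]>180)&(h[...,2]>150)).astype(np.uint8)
    return blob(m,roi)
E
python3 - <<'E'
from m import *
d1,d2=[dict(np.load(f"pics/w{i}.npz")) for i in(1,2)]
P=[pointer(d1,(322,145,350,185)),pointer(d2,(262,95,295,140))]
O=[orange(d1,(345,130,375,160)),orange(d2,(297,80,325,105))]
V=[]
for d,roi in((d1,(160,155,210,205)),(d2,(70,100,122,155))):
    V.append(blob((d["img"].min(2)>165).astype(np.uint8),roi))
for n,Q in(("ptr",P),("orange",O),("vent",V)):
    print(n,[ (q[0].round(1).tolist(),q[2].tolist()) for q in Q],"tri",tri([(d1,Q[0][0]),(d2,Q[1][0])]).round(1))
for d,p in((d1,P[0]),(d2,P[1])):
    X=onplane(d,pix(p[1]),99)[:,:2]; c=X.mean(0); u=np.linalg.svd(X-c)[2][0]; t=(X-c)@u
    print("pointer line",c.round(1),np.arctan2(u[1],u[0]).round(3),(c+u*t.min()).round(1),(c+u*t.max()).round(1))
print("orange@56",[onplane(d,o[0],56).round(1).tolist() for d,o in((d1,O[0]),(d2,O[1]))])
# lid flange outline by colour, in d1/d2: white/bluish bright
for d,roi in((d1,(90,90,292,245)),(d2,(5,30,226,210))):
    im=d["img"].astype(int); m=(im.min(2)>150).astype(np.uint8); z=np.array(d["range_z"])
    c,r=ray(d,[[u,v] for v in range(420) for u in range(560)]); W=(c+r*z.reshape(-1,1)).reshape(420,560,3)
    k=(W[...,2]>76)&(W[...,2]<92)&(im.min(2)>110); q=pix(blob(k.astype(np.uint8),roi)[1]).astype(int)
    X=W[q[:,1],q[:,0]]; print("flange z",np.percentile(X[:,2],[5,50,95]).round(1),cv2.minAreaRect(X[:,:2].astype(np.float32)))
    k=(W[...,2]>90)&(W[...,2]<106); q=pix(k).astype(int); q=q[(q[:,1]<230)]; X=W[q[:,1],q[:,0]]; X=X[X[:,1]<-85]; print("knob bar",X.shape,X.mean(0).round(1),np.percentile(X[:,2],[50,90]),cv2.minAreaRect(X[:,:2].astype(np.float32)))
    k=(W[...,2]>110)&(W[...,2]<135); q=pix(k).astype(int); q=q[(q[:,1]<230)]; X=W[q[:,1],q[:,0]]; print("dome",np.median(X[:,2]).round(1),cv2.minAreaRect(X[:,:2].astype(np.float32)))
E
```

```text
ptr [([339.0, 166.0], [335, 156, 9, 21, 90]), ([280.1, 113.1], [275, 100, 11, 27, 136])] tri [ 568.9 -128.6  100.7]
orange [([359.5, 142.9], [354, 137, 12, 13, 77]), ([310.0, 92.5], [303, 85, 15, 15, 108])] tri [ 589.7 -160.3   56. ]
vent [([183.3, 178.3], [168, 163, 32, 32, 795]), ([95.3, 126.3], [77, 107, 37, 39, 1099])] tri [560.4  36.  124.8]
pointer line [ 568.5 -128.7] 2.905 [ 579.7 -131.4] [ 557.1 -126. ]
pointer line [ 569.1 -128.7] 2.908 [ 580.9 -131.5] [ 557.  -125.9]
orange@56 [[[589.7, -160.3, 56.0]], [[589.7, -160.3, 56.0]]]
flange z [83.2 84.6 86.3] ((560.8413696289062, 36.232933044433594), (204.77796936035156, 154.51844787597656), 88.65923309326172)
knob bar (541, 3) [ 558.2 -124.9   98.5] [ 99.02961748 100.35271655] ((557.6903076171875, -125.75756072998047), (14.692641258239746, 45.38655471801758), 75.73216247558594)
dome 124.4 ((564.25439453125, 35.54527282714844), (177.8284454345703, 121.95410919189453), 89.41094207763672)
flange z [83.2 84.6 86.1] ((560.2457885742188, 35.82774353027344), (205.80665588378906, 155.9621124267578), 88.52588653564453)
knob bar (722, 3) [ 557.3 -125.7   99.2] [ 99.24021652 100.57158889] ((557.1652221679688, -125.72533416748047), (14.065767288208008, 47.109737396240234), 76.76910400390625)
dome 124.5 ((560.43505859375, 35.05890655517578), (178.75001525878906, 127.98529815673828), 88.65419006347656)
```

The measurements agree across both views:

| Item | Measured |
|---|---|
| Propagator centre | (560.5, 36), yaw about -0.022 |
| Knob axis | (557.2, -125.7) |
| Bar top height | about 99–100 |
| Pointer angle (world) | -0.235, so knob value about 2.57 |
| Orange mark angle (world) | about -0.81 |
| Dome top height | about 124.5 |

I'll press the lid first, under force control, because the lowered flange leaves the fingers more room at the knob.

```bash
cat > press.py <<'E'
from h import *
C=np.array([560.5,36.]);TH=-0.022
R2=np.array([[np.cos(TH),-np.sin(TH)],[np.sin(TH),np.cos(TH)]])
PTS=[(-50,-74),(-50,74),(50,-74),(50,74)]
def press(i,fstop=24,zmin=111.0,z0=128.):
    p=C+R2@np.array(PTS[i]); t0=bot.get_clock()
    bot.goto([*p,145],[np.pi,0,0]); bot.move_straight([*p,z0],80)
    f0=bot.get_ft_force()[2]; z=z0; log=[]
    while z>zmin:
        z-=0.5; bot.move_straight([*p,z],15); f=bot.get_ft_force()[2]-f0
        log.append((round(float(bot.get_ee_pos()[2]),1),round(float(f),1)))
        if f>(fstop if z<117 else 40): break
    bot.wait(0.2); log.append(("hold",round(float(bot.get_ft_force()[2]-f0),1)))
    bot.move_straight([*p,140],80)
    print(i,p.round(1),[l for l in log if l[0]=="hold" or l[1]>1 or l==log[-2]],"t",round(bot.get_clock()-t0,2),round(bot.get_clock(),2))
E
python3 - <<'E'
from press import *
bot.clamp(); print(bot.get_clock(),bot.get_grip_width()); press(0)
E
```

```text
3.8083 0.11765064450399326
0 [508.9 -36.9] [(124.0, 1.1), (121.5, 1.1), (120.5, 1.6), (117.0, 1.3), (113.5, 1.3), (112.5, 1.5), (111.5, 1.2), (110.9, 0.5), ('hold', 0.7)] t 10.18 13.98
```

```bash
python3 - <<'E'
from press import *
print(bot.get_ee_pos(),bot.get_tcp_rot(),bot.get_ft_force(),bot.get_clock())
snap("wrist","w3")
d=snap("scene","s3"); cv2.imwrite("pics/s3c.png",cv2.resize(d["img"][170:310,180:360,::-1],None,fx=4,fy=4,interpolation=cv2.INTER_CUBIC))
E
```

```text
[509.17331686 -36.94503379 140.21949005] [ 3.14142671e+00 -7.75147914e-04 -8.40498673e-06] [ 0.25458127  0.19360463 -0.52851784] 13.9833
```

View pics/s3c.png

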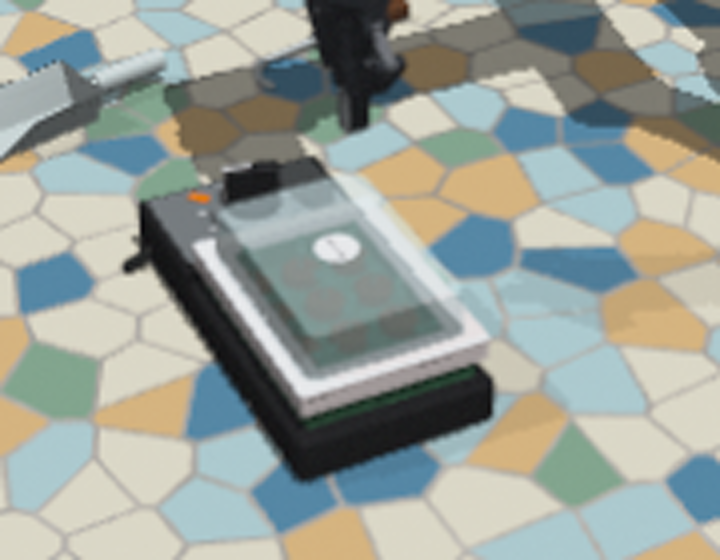

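View pics/w3.png

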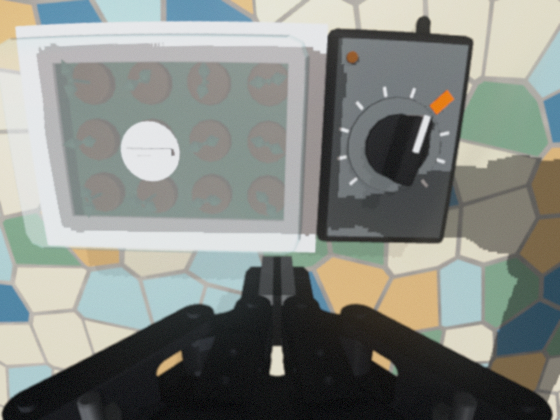

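s3c shows the lid still up and the shut gripper standing on the near side of the tray. In w3 the fingertips are at about (277,258), just outside the flange's near edge (row ~248). So the reported TCP and the picture disagree. I'll project the reported TCP into both cameras and measure where the tips really are.

```bash
python3 - <<'E'
from h import *
def proj(d,X):
    T=np.array(d["world_to_cam"]);h=420;f=h/2/np.tan(np.radians(float(d["fov_y"]))/2)
    K=np.array([[f,0,d["cx"]],[0,f,d["cy"]],[0,0,1]],float)
    return cv2.projectPoints(np.array(X,float).reshape(-1,3),cv2.Rodrigues(T[:3,:3])[0],T[:3,3],K,np.array(d["D"],float))[0][:,0].round(1)
tcp=[509.17,-36.95,140.2]
w,s,w1=[dict(np.load(f"pics/{n}.npz")) for n in("w3","s3","w1")]
T=w["world_to_cam"];print("cam",(-T[:3,:3].T@T[:3,3]).round(1),w["fov_y"],w["D"],T[:3,:3].round(3).tolist())
T=w1["world_to_cam"];print("cam1",(-T[:3,:3].T@T[:3,3]).round(1))
print("tcp px wrist",proj(w,tcp),"scene",proj(s,tcp))
print("tip depth wrist",depthpt(w,[[277,262],[277,270],[262,262],[290,262]]).round(1))
x=(np.array([[355,120],[355,110],[350,123]])/4+[180,170]); print("scene tip px",x.round(1),depthpt(s,x).round(1))
W=depthpt(w,[[150,152],[180,225],[180,244],[45,244],[310,244]]); print("lid",W.round(1))
# scene-camera view of vent disc & knob
print("scene vent",depthpt(s,[[180+337/4,170+248/4]]).round(1), "wrist vent in scene", proj(s,[[560.4,36,127]]))
c,r=ray(s,x); print("scene ray tip at x-planes z140:",onplane(s,x,140).round(1).tolist())
E
```

```text
cam [582.  -36.6 316.5] 63.762015730743244 [-0.07617942  0.          0.          0.          0.        ] [[-0.001, -1.0, -0.0], [-0.958, 0.001, 0.288], [-0.288, 0.0, -0.958]]
cam1 [627.9 -60.6 466. ]
tcp px wrist [[277.3 244.7]] scene [[268.1 210.5]]
tip depth wrist [[519.4 -36.7 184.4]
 [519.4 -36.7 191.9]
 [519.5 -30.3 184.6]
 [519.4 -42.3 184.5]]
scene tip px [[268.8 200. ]
 [268.8 197.5]
 [267.5 200.8]] [[515.9 -19.6 191.7]
 [513.9 -23.5 197.9]
 [516.1 -27.7 184.3]]
lid [[559.7  35.1 126.3]
 [515.2  22.1 123.8]
 [503.2  22.9 124.9]
 [502.3 111.3 124.3]
 [486.4 -61.3  83.9]]
scene vent [[560.3  36.8 123.2]] wrist vent in scene [[264.1 230.8]]
scene ray tip at x-planes z140: [[479.8, -89.6, 140.0], [473.0, -102.7, 140.0], [485.3, -87.5, 140.0]]
```

The depth readings put the real fingertips at z of about 180 while the TCP reads 140, so the shut tips are roughly 40 mm higher than the reported TCP. That explains why the descent met no force: the lid was never touched. I'll measure the offset properly.

```bash
python3 - <<'E'
from h import *
w,s=[dict(np.load(f"pics/{n}.npz")) for n in("w3","s3")]
def cloud(d):
    g=np.array([[u,v] for v in range(420) for u in range(560)]); W=depthpt(d,g).reshape(420,560,3); return W
W=cloud(w); k=(abs(W[...,0]-515)<12)&(abs(W[...,1]+37)<14)&(W[...,2]>135); k[:230]=0
X=W[k]; i=np.argsort(X[:,2])[:8]; print("wrist n",len(X),"lowest",X[i].round(1).tolist(),np.argwhere(k)[:,0].min())
S=cloud(s); k=(abs(S[...,0]-509)<20)&(abs(S[...,1]+37)<25)&(S[...,2]>130); X=S[k]; print("scene n",len(X),np.sort(X[:,2])[:15].round(1), np.argwhere(k).max(0))
v,u=np.nonzero(k); o=np.argsort(-v)[:6]; print(np.c_[u,v][o].tolist(),S[v[o],u[o]].round(1).tolist())
# rows near projected TCP column in scene: what is seen
for v in range(194,214,2): print(v,S[v,268].round(0).tolist(),s["img"][v,268].tolist())
E
```

```text
wrist n 14724 lowest [[519.0, -40.3, 177.2], [519.2, -39.4, 177.8], [519.3, -39.9, 177.9], [519.3, -38.5, 178.0], [519.4, -34.5, 178.1], [519.4, -36.3, 178.2], [519.0, -43.0, 178.3], [519.5, -31.8, 178.3]] 256
scene n 366 [171.9 173.  173.5 175.5 176.4 176.7 176.9 179.6 180.1 180.2 181.1 181.6
 181.6 181.6 181.8] [203 279]
[[269, 203], [268, 203], [267, 203], [272, 202], [271, 202], [270, 202]] [[509.9, -29.6, 173.0], [511.9, -32.5, 171.9], [517.9, -27.5, 176.7], [499.5, -29.6, 173.5], [503.6, -28.4, 175.5], [510.7, -21.3, 181.8]]
194 [515.0, -26.0, 210.0] [25, 25, 28]
196 [515.0, -27.0, 202.0] [26, 26, 28]
198 [518.0, -20.0, 199.0] [26, 28, 28]
200 [516.0, -25.0, 188.0] [28, 29, 31]
202 [515.0, -26.0, 180.0] [58, 64, 65]
204 [399.0, -251.0, 4.0] [172, 202, 207]
206 [403.0, -245.0, 0.0] [172, 202, 206]
208 [409.0, -233.0, 1.0] [173, 202, 207]
210 [413.0, -224.0, -1.0] [172, 202, 206]
212 [417.0, -217.0, -5.0] [174, 189, 190]
```

The two views put the shut tips at z of about 176 with the TCP at 140.2, an offset of about 36 mm (±3). I'll find the dome by contact and refer heights to that.

```bash
cat > p2.py <<'E'
from press import C,R2,PTS
from h import *
def press(i,z0,fstop=24,zmin=70.,step=1.):
    p=C+R2@np.array(PTS[i]); t0=bot.get_clock()
    if np.linalg.norm(np.array(bot.get_ee_pos())[:2]-p)>3: bot.goto([*p,max(z0+12,105)],[np.pi,0,0])
    bot.move_straight([*p,z0+2],100); bot.wait(.1)
    f0=bot.get_ft_force()[2]; z=z0+2; log=[]; zc=None
    while z>zmin:
        z-=step; bot.move_straight([*p,z],20); f=bot.get_ft_force()[2]-f0
        log.append((round(float(bot.get_ee_pos()[2]),1),round(float(f),1)))
        if zc is None and f>1.5: zc=z
        if f>(fstop if zc and z<zc-6 else 40): break
    bot.wait(0.15); fh=bot.get_ft_force()[2]-f0
    bot.move_straight([*p,z0+12],100)
    print(i,p.round(1),log,"hold",round(float(fh),1),"t",round(bot.get_clock()-t0,2),round(bot.get_clock(),2))
E
python3 - <<'E'
from p2 import *
press(0,93)
E
```

```text
0 [508.9 -36.9] [(94.4, -0.3), (93.0, -1.0), (91.9, -0.1), (90.9, -0.9), (90.4, 2.8), (89.7, 6.3), (88.8, 7.2), (87.5, 6.2), (86.4, 6.2), (85.2, 5.0), (84.0, 1.9), (82.7, -1.1), (82.0, 0.4), (81.8, 5.0), (81.6, 12.8), (81.5, 18.8), (81.4, 24.5)] hold 24.5 t 5.52 19.6
```

Corner 0 snapped at 7 N, then bottomed out firmly. Contact was at TCP ≈90.7, so the tip offset is about 34 mm. On to the other three.

```bash
python3 - <<'E'
from p2 import *
press(1,90);press(2,90);press(3,90)
d=snap("wrist","w4")
E
```

```text
1 [512.1 111.1] [(91.2, -0.9), (90.0, -0.7), (88.9, -0.3), (87.9, -0.6), (86.9, -0.5), (85.9, -0.7), (84.9, -0.0), (83.9, -0.5), (82.9, -1.1), (82.0, -1.3), (81.8, 5.9), (81.6, 10.5), (81.5, 17.6), (81.4, 22.8), (81.3, 28.8), (81.2, 35.7), (81.1, 41.3)] hold 42.5 t 10.12 29.72
2 [608.9 -39.1] [(91.2, -1.3), (90.0, -0.7), (89.5, 3.3), (89.2, 8.1), (88.7, 8.8), (87.9, 8.8), (86.9, 8.4), (85.7, 6.3), (84.4, 4.1), (80.9, -0.3), (80.3, 0.2), (79.9, 1.2), (79.9, 6.1), (79.8, 11.0), (79.8, 15.7), (79.8, 21.8), (79.7, 27.8)] hold 27.3 t 10.14 39.86
3 [612.1 108.9] [(91.3, 0.6), (90.0, 0.6), (88.9, 0.8), (87.9, 1.3), (86.9, 0.7), (85.9, 0.5), (84.9, 0.1), (83.9, 1.1), (82.9, 0.8), (81.9, 1.1), (80.9, 0.1), (80.0, -0.3), (79.9, 5.7), (79.8, 11.8), (79.8, 15.8), (79.8, 21.6), (79.7, 27.1), (79.7, 31.1), (79.7, 35.8), (79.6, 42.1)] hold 42.2 t 10.94 50.8
```

Corners 1 and 3 were already down, having gone with their neighbours. The clock is at 50.8 s, so time is tight. The saved picture costs no robot time, so I'll check the lid height in it.

```bash
python3 - <<'E'
from m import *
from press import C,R2,PTS
w=dict(np.load("pics/w4.npz")); w1=dict(np.load("pics/w1.npz"))
T=w["world_to_cam"]; print("cam",(-T[:3,:3].T@T[:3,3]).round(1))
g=np.array([[u,v] for v in range(420) for u in range(560)])
for d in(w1,w):
    X=depthpt(d,g); X=X[np.isfinite(X).all(1)]
    L=(X[:,:2]-C)@R2
    for n,(lx,ly) in enumerate([(-50,-74),(-50,74),(50,-74),(50,74),(-70,-96),(-70,96),(70,-96),(70,96),(-70,0),(70,0),(0,97),(0,-97),(-45,-155),(45,-130)]):
        k=(abs(L[:,0]-lx)<5)&(abs(L[:,1]-ly)<5); print((lx,ly),k.sum(),np.round(np.median(X[k,2]),1) if k.any() else None,end="; ")
    print()
E
```

```text
cam [685.2 109.2 278. ]
(-50, -74) 81 123.9; (-50, 74) 80 124.1; (50, -74) 106 124.8; (50, 74) 96 124.7; (-70, -96) 69 84.1; (-70, 96) 0 None; (70, -96) 1029 466.0; (70, 96) 78 84.6; (-70, 0) 0 None; (70, 0) 85 85.1; (0, 97) 0 None; (0, -97) 93 84.5; (-45, -155) 60 55.9; (45, -130) 65 56.4; 
(-50, -74) 0 None; (-50, 74) 0 None; (50, -74) 257 113.3; (50, 74) 742 173.4; (-70, -96) 0 None; (-70, 96) 0 None; (70, -96) 205 73.3; (70, 96) 710 219.2; (-70, 0) 0 None; (70, 0) 386 74.3; (0, 97) 54 73.5; (0, -97) 0 None; (-45, -155) 104 56.0; (45, -130) 95 56.0;
```

View pics/w4.png

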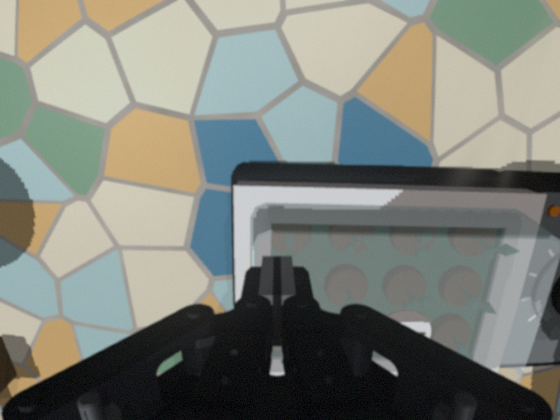

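The far side is down: dome 113.3, flange 73.3–74.3. At y=+97 the flange is at 73.5. The near side bottomed only 1.5 mm higher while the far side was still up, which is what the tilt should give, so it is home too. The long press times look like wrist flips (q6 about ±3.1). I'll check IK for the knob before spending any time.

```bash
python3 - <<'E'
from h import *
print(bot.get_q(),bot.get_clock(),bot.get_ee_pos())
K=[557.2,-125.7]
for y in(-.235,-.33,-.36,-.80,np.pi-.235,np.pi-.80):
    for z in(100,43):
        q=bot.solve_ik([*K,z],[np.pi,0,y]); print(round(y,3),z,None if q is None else np.round(q,3))
print(bot.get_clock())
E
```

```text
[ 7.40218014e-02  5.12564096e-01  3.82113370e-02  1.09744957e+00
  3.79052417e-05 -3.06753575e+00] 50.85 [611.76873505 108.85399875 101.09936342]
-0.235 100 [-0.333  0.415 -0.121  1.035  0.     3.044]
-0.235 43 [-0.333  0.461 -0.207  0.903  0.     3.044]
-0.33 100 [-0.333  0.415 -0.121  1.035  0.     3.139]
-0.33 43 [-0.333  0.461 -0.207  0.903  0.     3.139]
-0.36 100 [-0.333  0.415 -0.121  1.035  0.    -3.115]
-0.36 43 [-0.333  0.461 -0.207  0.903  0.    -3.115]
-0.8 100 [-0.333  0.415 -0.121  1.035  0.    -2.675]
-0.8 43 [-0.333  0.461 -0.207  0.903  0.    -2.675]
2.907 100 [-0.333  0.415 -0.121  1.035  0.    -0.098]
2.907 43 [-0.333  0.461 -0.207  0.903  0.    -0.098]
2.342 100 [-0.333  0.415 -0.121  1.035  0.     0.467]
2.342 43 [-0.333  0.461 -0.207  0.903  0.     0.467]
50.85
```

```bash
python3 - <<'E'
from h import *
K=[557.2,-125.7]; c=lambda s:print(s,round(bot.get_clock(),2),np.round(bot.get_ft_force(),1))
bot.goto([*K,95],[np.pi,0,-.36]); c("over"); bot.ungrasp(); c("open")
bot.move_straight([*K,43],150); c("down"); bot.clamp(); c("clamp"); print(bot.get_grip_width(),bot.get_ee_pos())
bot.goto([*K,43],[np.pi,0,-.807]); c("turned"); print(bot.get_tcp_rot())
bot.ungrasp(); c("open"); bot.move_straight([*K,95],150); c("up"); snap("wrist","w5")
E
```

```text
over 51.8 [-0.1 -0.1 -0.1]
open 52.58 [-0.6  0.2 -0.5]
down 53.08 [-0.  -0.1  0. ]
clamp 53.73 [-1.4 -0.7  3.6]
12.578642611109718 [ 557.32921132 -126.16960079   43.52792033]
turned 54.24 [-2.3 -1.3  6.3]
[ 3.14118953e+00 -9.30661905e-04 -8.05464370e-01]
open 54.94 [0.4 0.6 0.6]
up 55.44 [-1.2 -0.4 -0.1]
```

View pics/w5.png

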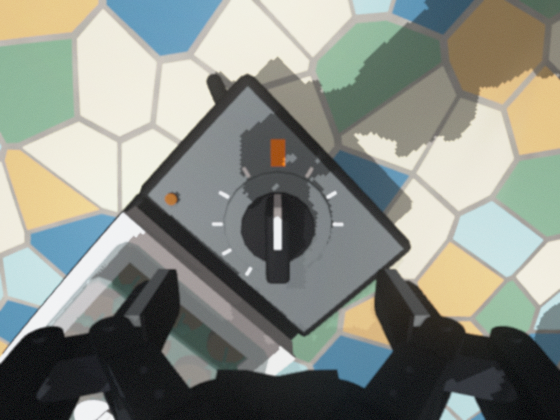

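w5 shows the pointer, (277,250)→(277,195), lined up with the orange mark at (278,153), and the knob released. One numeric check on this picture plus the scene and top depth for the near side of the lid.

```bash
python3 - <<'E'
from m import *
from press import C,R2
w=dict(np.load("pics/w5.npz")); p=pointer(w,(262,190,292,258)); o=orange(w,(262,130,292,170))
X=onplane(w,pix(p[1]),99)[:,:2]; u=np.linalg.svd(X-X.mean(0))[2][0]; u*=np.sign(u[0]); a=np.arctan2(u[1],u[0])
O=onplane(w,o[0],56)[0,:2]-[557.2,-125.7]; b=np.arctan2(O[1],O[0]); print("pointer",a.round(3),"orange",b.round(3),"value",2.356-(a+.022))
t=snap("top","t5"); s=snap("scene","s5"); t0=dict(np.load("pics/top0.npz")); s0=dict(np.load("pics/scene0.npz"))
g=np.array([[u,v] for v in range(420) for u in range(560)])
for n,d in(("top0",t0),("top",t),("scene0",s0),("scene",s),("w5",w)):
    X=depthpt(d,g); L=(X[:,:2]-C)@R2; r=[]
    for lx,ly in[(-50,-74),(-50,74),(50,-74),(50,74),(-70,-90),(-70,90),(70,-90),(70,90)]:
        k=(abs(L[:,0]-lx)<6)&(abs(L[:,1]-ly)<8)&(X[:,2]<130); r.append(round(float(np.median(X[k,2])),1) if k.any() else None)
    print(n,r)
print(bot.get_clock())
E
```

```text
pointer -0.807 orange -0.82 value 3.1409602483356514
top0 [124.2, 123.4, 122.4, 122.1, 84.0, 81.8, 82.6, 86.2]
top [112.3, 113.2, 113.3, 113.4, None, 73.3, 73.6, 73.5]
scene0 [121.9, 123.4, 123.2, 122.7, None, 81.0, 60.3, 80.2]
scene [111.5, 110.8, 112.9, 113.1, None, 69.9, 71.3, 72.7]
w5 [None, None, 113.5, None, 73.2, None, 73.6, None]
55.5917
```

All four corners are home and the knob value is about 3.14. The gripper is clear, so I'm handing in.

```bash
python3 -c "
from cell import bot,job
print(job.hand_in())"
```

```text
the job is handed in; nothing more can be done
None
```

The lid is pressed home at all four corners and the thermostat pointer stands on the orange mark. I handed the job in just after 55.6 s on the robot's clock, against the 61 s limit. The hand-in gives no verdict.

**Lid:** The wrist force reading rose to about 7–9 N before each side snapped, and never passed about 42.5 N. In the last top-camera depth picture the four dome corners are at 112.3–113.4 mm (home is 113 mm). The flange is at 73.2–73.6 mm wherever the top and wrist views could see it.

**Knob:** The last wrist picture gives a pointer angle of -0.807 rad against -0.82 rad for the mark. That is a knob value of about 3.14. The fingers are open and lifted clear.

**What disagreed or was not checked:**
- **Fingertip height:** the shut fingertips were about 34–36 mm above the reported TCP. My first press descent therefore touched nothing and cost 10 s. I measured the offset from two views, confirmed it by contact, and allowed for it from then on.
- **Wrist flips:** the wrist probably flipped over between press points, which made three of the presses slow.
- **Scene camera:** it reads the near corners lower than the top camera does (110.8–111.5 mm), but it also read 1–2 mm low before the press.
- **Bystanders:** the arm never worked near the pot, mallet, scoop or root hook, but I did not re-measure their positions at the end.

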